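# Clamp the sweet jar, twist off its tight cap and hold it over the mouth

## Task

Slide the clamp jaw of the jar stand in by its black post until the square sweet jar is braced tight between the jaw and the fixed cheek. Then twist the jar's tight white cap anticlockwise (seen from above), about 70 degrees, until its threads let go and no farther, lift it straight off and finish while still holding it level, centred over the jar's mouth with its lower edge about 20 mm clear of the rim. The jar stays seated upright and clamped in the stand, and the round jar, the bowl and the scoop are left alone.

Things in the scene. Friction and masses are not known exactly. Their poses are not given: they have to be found in the camera images.
- stand: Fixed jar stand: light grey metal plate 120 x 270 x 12 mm lying on the work surface (its long side along the stand's y, from y = -65 to y = +205 mm). Origin on the work surface below the jar bay; z up. The jar bay lies between the fixed wooden cheek (flat face at y = -48 mm, 90 mm wide, top 70 mm above the work surface) and the sliding jaw on the +y side; two low rails (10 mm high, inner faces at x = +-43 mm) run along the bay's sides. The jaw slides along the stand's y.
- jaw (a joint): Travel of the clamp jaw in m, 0 = fully open, up to 0.065, growing as it slides in along the stand's -y towards the jar and cheek. It moves stiffly (about 6 N, and the jar adds 3 to 8 N once it is pushed along) and stays where it is left. With the jar tight against the cheek the jaw reads about 0.057. Pushing against the tight jar with up to 25 N is fine.
- jaw_face (a point): Middle of the jaw's flat face that meets the jar (face 74 mm wide, top 71 mm above the work surface; the upright plate is 12 mm thick); axes as the stand's.
- jaw_post (a point): The jaw's grip: an upright black round post, 22 mm in diameter, its top 86 mm above the work surface and its foot on the jaw's carriage at 30 mm above the work surface. This point is on its axis, 64 mm above the work surface, 72 mm behind (+y of) the jaw's face; 49 mm are free between the post and the upright jaw plate. Axes as the stand's.
- cheek_face (a point): Middle of the fixed cheek's face that the jar is pressed against; axes as the stand's.
- jar: Loose clear square jar full of sweets, 76 x 76 mm, about 0.5 kg, standing on the stand's plate (12 mm above the work surface), up to 14 mm away from the cheek. Origin: centre of its underside; z up, its sides parallel to x and y. Its flat shoulder is 85 mm and the rim of its round neck (44 mm across, with three thread flanges 53 mm across) 119 mm above its underside.
- cap_center (a point): White ribbed plastic screw cap on the jar, 62 mm in diameter, 26 mm high, about 40 g; this point is its centre, half-way up (screwed on: 109 mm above the jar's underside, top at 122 mm, lower edge at 96 mm, 11 mm above the shoulder). z up. Inside, three lugs sit under the neck's thread flanges: until it is unscrewed, lifting it lifts the jar. It does not rise while turned; lifted 23 mm its lower edge is level with the rim.
- thread (a joint): How far the cap has been turned on the thread, in rad, anticlockwise seen from above; 0 = closed tight. Turning takes about 0.25 N m throughout. From 0.85 rad the lugs are out of the thread and the cap lifts off freely; past 1.6 rad they would run under the next thread. It keeps its value when the cap is lifted away.
- round_jar: Bystander: small round sweet jar with a white cap, 70 mm in diameter, 80 mm high, loose beyond the stand; origin under its centre. Leave it alone.
- bowl: Bystander: white bowl, 100 mm across, 40 mm high, loose beside the cheek's end of the stand; origin under its centre. Leave it alone.
- scoop: Bystander: steel sweet scoop, 150 mm long, lying flat along its x on the robot's side of the stand. Leave it alone.
Not all that is in view belongs to the job. Of the things that look like the part that bears cap_center, the smaller one is meant.

How it is judged (in metres and radians):
On the way, in this order (a step that is already met when the one before it is completed fails the run):
1. The jar is braced: jaw face and cheek face both within 3 mm of the jar's sides, with the cap still tight (y of jaw_face in the frame of jar below 0.041 m and y of cheek_face in the frame of jar above -0.041 m and z of jar in the frame of stand below 0.016 m and angle between jar's own z axis and vertical below 0.1 rad and value of joint thread below 0.3 rad), for 0.2 s.
2. The cap is turned until its threads let go (at least 0.82 rad), the jar still clamped and seated (value of joint thread above 0.82 rad and y of jaw_face in the frame of jar below 0.042 m and y of cheek_face in the frame of jar above -0.042 m and z of jar in the frame of stand below 0.016 m and angle between jar's own z axis and vertical below 0.1 rad), for 0.1 s.
At the end, for the whole second after the job is handed in: The cap is held still in the fingers, level within 0.2 rad, its centre within 15 mm of the jar's axis and its lower edge 5 to 45 mm above the rim, not touching the jar; the jar stands upright on the stand's plate (within 4 mm), still clamped (jaw and cheek within 4 mm of its sides) (all of step 2 and z of cap_center in the frame of jar between 0.137 and 0.177 m and horizontal distance between cap_center and jar below 0.015 m and angle between cap_center's own z axis and vertical below 0.2 rad and contact force between the fingers and cap above 1 N and contact force between cap and jar below 0.05 N and linear speed of cap below 0.03 m/s and value of joint thread below 1.6 rad); the arm keeps its last pose, push and grip.
It fails at once if the jar is lifted off the stand's plate by more than 8 mm (z of jar in the frame of stand above 0.02 m).
It fails at once if the jar is tipped by more than 0.2 rad (angle between jar's own z axis and vertical above 0.2 rad).
It fails at once if the cap is turned on past 1.6 rad, into the next thread (value of joint thread above 1.6 rad).
It fails at once if the round jar, the bowl or the scoop is moved by more than 25 mm (distance of any of round_jar, bowl, scoop from where it was at the start of the episode above 0.025 m).
It also fails if it takes over 54 s, if anything falls off the work surface, if the arm or the gripper's body presses on something with over 40 N, if the wrist force passes 120 N, or if a joint passes its speed limit or range.

## Robot

A 7-joint arm with a two-finger parallel gripper is mounted at the origin on the work surface. World frame = base frame: x ahead of the robot, y to its left, z up, the work surface at z = 0. Lengths are in mm, angles in rad, forces in N, time in s.
With the tool pointing down it reaches from about 400 to 875 mm from the base axis. Payload 4.4 kg.
Tool frame: the origin (TCP) lies midway between the tips of the shut fingers; the grasp point (between the pads) lies 19 mm behind it; z points along the fingers, y is the line along which they close (so a half turn about z gives the same grasp; the last joint's range is limited). The gripper opens to 85 mm and grips with 20 to 120 N. Pads are 22 mm wide; open, the fingers measure 114 mm over their backs; the gripper's body (76 mm by 85 mm) begins 54 mm behind the grasp point. The pads swing forward as they close: fully open they stand 13 mm farther back than shut.
Start: joints at [1.199, 0.628, 0.038, 1.517, -0.027, 0.996, -0.02], TCP at [195.714, -619.85, 231.313] pointing down, gripper open.
Joint ranges: [-3.06, 3.06], [-0.37, 2.12], [-1.25, 1.32], [0.18, 2.47], [-1.1, 4.24], [0.23, 1.98], [-2.94, 2.94]. Speed limits (rad/s): [2.57, 2.57, 3.14, 3.14, 3.14, 3.14, 3.14].

## Interface

Orientations are given as [roll, pitch, yaw] about the fixed x, y, z axes, in that order (R = Rz(yaw) Ry(pitch) Rx(roll)).
In Python, from cell import read_state, get_image, finish_job gives the robot as it stands.
- The arm moves only by the tool send_rows, never from a script. Its argument "series" is a list of rows, each an object of numbers: "ax", "ay", "az": the turn, a rotation vector about the tool's x, y, z in rad; "dx", "dy", "dz": the shift along the tool's x, y, z in cm; "hand": the closure, from 0 (fully open) to 1 (shut). In form: [{"ax": .., "ay": .., "az": .., "dx": .., "dy": .., "dz": .., "hand": ..}, ...]. A call has 1 to 10 rows; each row is the pose to reach, as a shift and turn from the pose commanded when the call began, along the tool's axes at that moment; what a row does not reach only later rows make up. A row lasts 1/10 s, in which the tool goes at most 50 mm and 8.59 degrees, less where a joint would pass 70% of its speed; a pose out of reach is approached as far as the arm can. A call with a gripper value outside its range is refused whole. The fingers move at their own pace and stop on an object; the grip force is fixed at half the most. Time passes only in rows, so rows that repeat a pose let the fingers close. It gives the time, the measured TCP pose, the force, the opening and the grip force at its end, in the units of the state.
- read_state(): the state, without advancing time (a new reading comes with each control period).
- get_image(name): name is "scene" or "side" or "wrist"; returns a dict with "pixels" (480x640x3 uint8, red, green, blue), "mtx" (3x3 intrinsics, pixels), "R" (3x3) and "t" (3): a world point X has camera coordinates R X + t. Camera axes: x right, y down, z forward; pixel columns grow to the right and rows downward; lengths in mm; the calibration is good to about 2 mm. The wrist camera is an equidistant fisheye: a pixel r from the principal point sees the ray r / f radians off the axis. A picture is of the moment at which its call begins. There is no depth.
- finish_job(): hands the job in; it is judged then, once.
The state is a dict: "clock": time; "qpos": joint angles; "qd": joint speeds; "tau": joint torques, N m; "eef_pos": TCP position; "tool_rot": TCP orientation; "force": force on the tool from outside, world axes, zero at the start; "torque": the same for the moment, N m; "width": finger opening in mm; "gripper_force": force on a finger pad.
Only numpy, scipy, OpenCV 4.12 (cv2) and the standard library are available. Lean on these libraries where they do the work, as an engineer would, in place of code of your own. Each camera call takes 0.05 s, during which the arm holds its last target. There are 200 camera calls.

## Working session

There is one attempt and no reset: what is moved stays moved. The work goes in short steps, Python scripts to look and compute and a tool call to move; the robot and the scene stay as the last step left them, time stands still between calls to the robot, and variables do not carry over. Pictures are saved under pics/ and viewed, at most 10 in all, crops included, and the job is handed in when it is done.

Besides the shell and the picture viewer there is one more tool, called as name(argument=value, ...), one argument or row to a line, values as JSON. send_rows: Moves the arm, as the interface text tells. Its arguments: {"type":"object","properties":{"series":{"type":"array","items":{"type":"object","properties":{"ax":{"type":"number"},"ay":{"type":"number"},"az":{"type":"number"},"dx":{"type":"number"},"dy":{"type":"number"},"dz":{"type":"number"},"hand":{"type":"number"}}}}},"required":["series"]}

```bash
mkdir -p pics
python3 - <<'E'
from cell import *
import cv2,numpy as np,pickle
for n in["scene","side"]:
    d=get_image(n);pickle.dump(d,open(n+".pkl","wb"))
    cv2.imwrite(f"pics/{n}0.png",d["pixels"][:,:,::-1]);print(n,d["mtx"].tolist(),np.round(d["R"],3).tolist(),np.round(-d["R"].T@d["t"]))
s=read_state();print(s)
E
```

```text
scene [[512.0828839241158, 0.0, 303.9591403530247], [0.0, 512.0828839241158, 241.24519296450976], [0.0, 0.0, 1.0]] [[0.107, 0.994, -0.003], [0.63, -0.071, -0.773], [-0.769, 0.081, -0.634]] [1211.  -78.  619.]
side [[614.6989407403161, 0.0, 317.42906657331434], [0.0, 614.6989407403161, 232.66045625269277], [0.0, 0.0, 1.0]] [[-0.994, -0.106, 0.002], [-0.079, 0.73, -0.679], [0.07, -0.675, -0.734]] [501. 523. 699.]
{'clock': 0.1, 'qpos': array([ 1.19917477,  0.62926777,  0.03843806,  1.5182678 , -0.02698883,
        0.99632324, -0.01997862]), 'qd': array([ 8.29829114e-04, -5.90316294e-05,  2.07949426e-04, -4.71726616e-03,
       -1.79135386e-04,  3.42763542e-04, -2.13524843e-03]), 'tau': array([ 3.59370257e-03, -5.64533830e+01,  1.23081062e+00, -1.93972260e+01,
        1.13515250e-02,  5.40580106e-03, -3.31673027e-05]), 'eef_pos': array([ 195.55778611, -619.2871311 ,  230.47184632]), 'tool_rot': array([-3.13984445e+00,  2.40607567e-05,  3.05854456e-01]), 'force': array([-0.11216781, -0.4104718 ,  0.47238824]), 'torque': array([ 0.00463796,  0.05104231, -0.0469755 ]), 'gripper_force': 0.0, 'width': 85.57887594637685}
```

View pics/scene0.png

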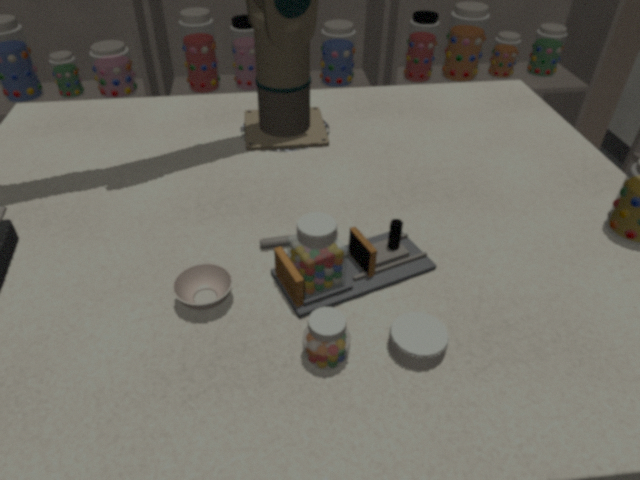

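View pics/side0.png

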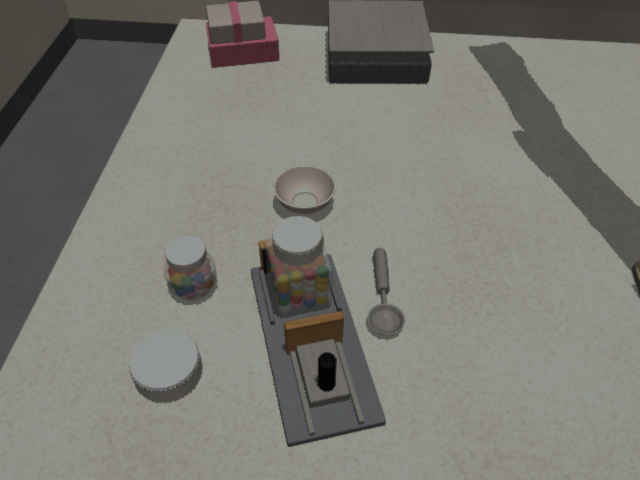

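Scene: the square jar's cap is at (316,229) and the post at (396,235). Side: the cap is at (298,236) and the post at (327,372). Things that could be taken for the cap are the round jar's cap, scene (327,322) / side (187,254), and the loose large lid, scene (419,338) / side (165,362). I choose the cap on the square jar, which sits between the cheek and the jaw and is smaller than the loose lid.

```bash
cat > h.py <<'E'
import numpy as np,cv2
def ray(d,uv):
    C=-d["R"].T@d["t"];v=d["R"].T@np.linalg.inv(d["mtx"])@[uv[0],uv[1],1];return C,v
def plane(d,uv,z):
    C,v=ray(d,uv);return C+v*(z-C[2])/v[2]
def tri(a,b):
    M=[];r=[]
    for d,uv in(a,b):
        C,v=ray(d,uv);v/=np.linalg.norm(v);P=np.eye(3)-np.outer(v,v);M.append(P);r.append(P@C)
    return np.linalg.lstsq(np.vstack(M),np.hstack(r),rcond=None)[0]
E
python3 - <<'E'
import pickle
from h import *
S={n:pickle.load(open(n+".pkl","rb")) for n in("scene","side")}
boxes={"scene":dict(post=(380,210,410,255),cap=(288,205,348,250)),"side":dict(post=(310,345,345,395),cap=(265,212,330,262))}
P={}
for n in S:
    im=S[n]["pixels"];
    for k,(x0,y0,x1,y1) in boxes[n].items():
        c=im[y0:y1,x0:x1].astype(int);g=c.max(2)
        m=(g<45) if k=="post" else ((c.max(2)-c.min(2)<22)&(g>0))
        if k=="cap": print(n,c[5:40:7,30].tolist(),c[20,::10].tolist())
        if k=="post":
            nn,l,st,_=cv2.connectedComponentsWithStats(m.astype(np.uint8));i=1+np.argmax(st[1:,4])
            x,y,w,h,a=st[i];x+=x0;y+=y0;print(n,k,x,y,w,h,a)
            ys,xs=np.nonzero(l==i);top=ys<4
            P[n]=(xs[ys<ys.min()+8].mean()+x0,y)
            print(plane(S[n],(x+w/2-.5,y+3.5),86))
    # plate mask: bluish grey dark
    x0,y0,x1,y1=(255,200,445,315) if n=="scene" else (240,245,390,445)
    c=cv2.resize(im[y0:y1,x0:x1],None,fx=3 if n=="scene" else 2.5,fy=3 if n=="scene" else 2.5,interpolation=cv2.INTER_CUBIC)
    cv2.imwrite(f"pics/{n}_crop.png",c[:,:,::-1])
c1=S["scene"]["pixels"][200:315,255:445];c2=S["side"]["pixels"][210:445,240:390]
a=cv2.resize(c1,(380*1,230),interpolation=3);b=cv2.resize(c2,None,fx=2.5,fy=2.5,interpolation=3)
a=cv2.resize(c1,(418,253),interpolation=3)
o=np.zeros((max(len(a),len(b)),a.shape[1]+b.shape[1],3),np.uint8);o[:len(a),:a.shape[1]]=a;o[:len(b),a.shape[1]:]=b
cv2.imwrite("pics/crop1.png",o[:,:,::-1]);print(o.shape)
E
```

```text
scene post 388 220 14 30 309
[534.28443388 148.96097723  86.        ]
scene [[137, 135, 126], [139, 141, 134], [138, 143, 134], [138, 141, 134], [80, 77, 74]] [[140, 138, 126], [134, 137, 130], [140, 143, 138], [141, 143, 136], [138, 140, 133], [135, 133, 123]]
side post 318 353 18 38 614
[529.05741427 149.40525872  86.        ]
side [[141, 145, 141], [144, 149, 146], [145, 149, 146], [144, 149, 146], [145, 149, 146]] [[142, 140, 130], [144, 148, 145], [145, 149, 145], [145, 149, 145], [145, 149, 146], [145, 150, 146], [145, 147, 137]]
(588, 793, 3)
```

View pics/crop1.png

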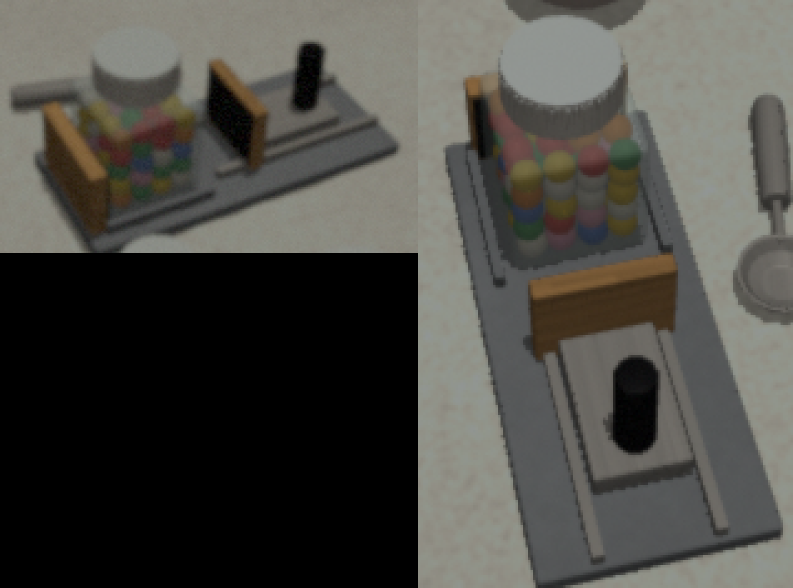

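The crop confirms it: the ribbed white cap sits on the square jar between the cheek and the jaw (side ~(298,235), scene ~(317,225)), and the jaw is open. Next I get the poses from the plate corners, post and cap top.

Run:
```python
import pickle
from h import *
S={n:pickle.load(open(n+".pkl","rb")) for n in("scene","side")}
d=S["side"]
im=d["pixels"].astype(int)
# plate mask: bluish-grey
m=((im[...,2]-im[...,0]>2)&(im.max(2)<120)&(im.max(2)>40)).astype(np.uint8)
m[:, :245]=0;m[:,390:]=0;m[:250]=0;m[445:]=0
m=cv2.morphologyEx(m,cv2.MORPH_OPEN,np.ones((2,2)))
n,l,st,_=cv2.connectedComponentsWithStats(m);i=1+np.argmax(st[1:,4]);print(st[i])
ys,xs=np.nonzero(l==i);pts=np.array([plane(d,(x,y),12)[:2] for x,y in zip(xs,ys)],np.float32)
r=cv2.minAreaRect(pts);print("rect",r,cv2.boxPoints(r).round(1).tolist())
for c in[(251.2,269.2),(287.6,441),(385.2,421),(330.8,254)]: print("corner",plane(d,c,12)[:2].round(1))
e=(297.6,234.8);f=(316.8,224.5)
print("cap",plane(d,e,134)[:2].round(1),plane(S["scene"],f,134)[:2].round(1),tri((d,e),(S["scene"],f)).round(1))
e=(326.5,358.);f=(395.5,223.)
print("post",plane(d,e,86)[:2].round(1),plane(S["scene"],f,86)[:2].round(1),tri((d,e),(S["scene"],f)).round(1))
# white mask ellipses of cap
for n,(x0,y0,x1,y1) in dict(scene=(288,205,348,250),side=(265,212,330,270)).items():
    c=cv2.GaussianBlur(S[n]["pixels"][y0:y1,x0:x1],(3,3),0).astype(int)
    print(n);print((c[:, (x1-x0)//2+2].sum(1)//3).tolist());print((c[20].min(1)).tolist())
```

```text
[282 390  17  23 146]
rect ((569.3911743164062, 170.99591064453125), (30.127317428588867, 14.485773086547852), 78.25936126708984) [[559.2000122070312, 157.6999969482422], [573.4000244140625, 154.8000030517578], [579.5, 184.3000030517578], [565.4000244140625, 187.1999969482422]]
corner [654.3 -27.9]
corner [566.5 221.2]
corner [454.7 184.4]
corner [542.8 -69.2]
cap [579.5   8.8] [584.2   7.9] [580.2   7.8 131.7]
post [528.9 151.4] [533.1 151. ] [529.5 151.2  84.1]
scene
[133, 133, 134, 134, 134, 134, 135, 137, 138, 138, 138, 138, 138, 138, 138, 138, 139, 139, 139, 139, 139, 138, 138, 138, 138, 138, 138, 137, 136, 131, 117, 99, 84, 76, 72, 71, 70, 70, 70, 69, 70, 71, 71, 74, 76]
[126, 126, 126, 125, 126, 126, 125, 123, 120, 122, 127, 132, 134, 135, 135, 135, 136, 135, 135, 135, 136, 136, 135, 135, 135, 135, 136, 136, 135, 135, 135, 136, 136, 136, 135, 135, 135, 135, 135, 135, 135, 136, 136, 136, 135, 134, 132, 129, 125, 123, 124, 126, 128, 128, 127, 126, 126, 127, 127, 127]
side
[66, 71, 81, 97, 124, 141, 146, 146, 147, 147, 147, 147, 146, 146, 147, 147, 146, 146, 147, 147, 146, 146, 146, 147, 147, 147, 147, 146, 146, 147, 147, 147, 147, 147, 147, 147, 146, 146, 144, 130, 108, 97, 90, 80, 73, 72, 71, 71, 71, 71, 72, 73, 74, 75, 79, 81, 81, 81]
[130, 130, 131, 132, 134, 135, 135, 135, 139, 143, 145, 145, 145, 145, 145, 145, 145, 145, 145, 145, 145, 145, 145, 145, 145, 145, 145, 145, 145, 145, 145, 145, 145, 145, 145, 145, 145, 145, 145, 145, 145, 145, 145, 145, 145, 145, 145, 145, 145, 145, 145, 145, 145, 145, 144, 138, 127, 126, 133, 137, 136, 136, 135, 135, 135]
```

Stand yaw ≈0.34, post ≈(531,151), cap ≈(581,8). I go above the post first. The tool's y is already nearly along the stand's y.

send_rows(
  series=[
    {"dx": 35, "dy": -29.8, "dz": 0, "az": -0.03, "hand": 0.3},
    {"dx": 35, "dy": -29.8, "dz": 0, "az": -0.03, "hand": 0.3},
    {"dx": 35, "dy": -29.8, "dz": 0, "az": -0.03, "hand": 0.3},
    {"dx": 35, "dy": -29.8, "dz": 0, "az": -0.03, "hand": 0.3},
    {"dx": 35, "dy": -29.8, "dz": 0, "az": -0.03, "hand": 0.3},
    {"dx": 35, "dy": -29.8, "dz": 0, "az": -0.03, "hand": 0.3},
    {"dx": 35, "dy": -29.8, "dz": 0, "az": -0.03, "hand": 0.3},
    {"dx": 35, "dy": -29.8, "dz": 0, "az": -0.03, "hand": 0.3},
    {"dx": 35, "dy": -29.8, "dz": 0, "az": -0.03, "hand": 0.3},
    {"dx": 35, "dy": -29.8, "dz": 0, "az": -0.03, "hand": 0.3},
  ],
)

```text
invalid input at $.series[0]: expected keys ax, ay, az, dx, dy, dz, hand
```

send_rows(
  series=[
    {"ax": 0, "ay": 0, "dx": 35, "dy": -29.8, "dz": 0, "az": -0.03, "hand": 0.3},
    {"ax": 0, "ay": 0, "dx": 35, "dy": -29.8, "dz": 0, "az": -0.03, "hand": 0.3},
    {"ax": 0, "ay": 0, "dx": 35, "dy": -29.8, "dz": 0, "az": -0.03, "hand": 0.3},
    {"ax": 0, "ay": 0, "dx": 35, "dy": -29.8, "dz": 0, "az": -0.03, "hand": 0.3},
    {"ax": 0, "ay": 0, "dx": 35, "dy": -29.8, "dz": 0, "az": -0.03, "hand": 0.3},
    {"ax": 0, "ay": 0, "dx": 35, "dy": -29.8, "dz": 0, "az": -0.03, "hand": 0.3},
    {"ax": 0, "ay": 0, "dx": 35, "dy": -29.8, "dz": 0, "az": -0.03, "hand": 0.3},
    {"ax": 0, "ay": 0, "dx": 35, "dy": -29.8, "dz": 0, "az": -0.03, "hand": 0.3},
    {"ax": 0, "ay": 0, "dx": 35, "dy": -29.8, "dz": 0, "az": -0.03, "hand": 0.3},
    {"ax": 0, "ay": 0, "dx": 35, "dy": -29.8, "dz": 0, "az": -0.03, "hand": 0.3},
  ],
)

```text
clock: 1.1
eef_pos: [443.2, -223.7, 231.2]
tool_rot: [-3.139, -0.003, 0.346]
force: [-0.5, 0.2, -0.1]
width: 60.0
gripper_force: 0.0
```

send_rows(
  series=[
    {"ax": 0, "ay": 0, "dx": 21.2, "dy": -33, "dz": 3, "az": 0, "hand": 0.3},
    {"ax": 0, "ay": 0, "dx": 21.2, "dy": -33, "dz": 3, "az": 0, "hand": 0.3},
    {"ax": 0, "ay": 0, "dx": 21.2, "dy": -33, "dz": 3, "az": 0, "hand": 0.3},
    {"ax": 0, "ay": 0, "dx": 21.2, "dy": -33, "dz": 3, "az": 0, "hand": 0.3},
    {"ax": 0, "ay": 0, "dx": 21.2, "dy": -33, "dz": 3, "az": 0, "hand": 0.3},
    {"ax": 0, "ay": 0, "dx": 21.2, "dy": -33, "dz": 3, "az": 0, "hand": 0.3},
    {"ax": 0, "ay": 0, "dx": 21.2, "dy": -33, "dz": 3, "az": 0, "hand": 0.3},
    {"ax": 0, "ay": 0, "dx": 21.2, "dy": -33, "dz": 3, "az": 0, "hand": 0.3},
    {"ax": 0, "ay": 0, "dx": 21.2, "dy": -33, "dz": 3, "az": 0, "hand": 0.3},
    {"ax": 0, "ay": 0, "dx": 21.2, "dy": -33, "dz": 3, "az": 0, "hand": 0.3},
  ],
)

```text
clock: 2.1
eef_pos: [530.8, 151.5, 200.7]
tool_rot: [3.141, 0.001, 0.338]
force: [-0.9, 0.3, -0.2]
width: 59.7
gripper_force: 0.0
```

Run:
```python
from cell import *
from h import *
d=get_image("wrist");s=read_state();print(s["eef_pos"],s["tool_rot"],s["qpos"],d["mtx"].tolist())
cv2.imwrite("pics/w1.png",d["pixels"][:,:,::-1])
import pickle;pickle.dump(d,open("wrist.pkl","wb"))
f=d["mtx"][0,0]
for n,X in dict(post=(530.5,151,86),cap=(581,8,134)).items():
    c=d["R"]@np.array(X)+d["t"];th=np.arctan2(np.hypot(c[0],c[1]),c[2]);u=c[:2]/np.hypot(c[0],c[1])*th*f+d["mtx"][:2,2];print(n,u)
```

```text
[530.83595163 149.86172906 200.83667872] [3.14056997e+00 1.59500295e-03 3.35291397e-01] [-0.30754255  0.5250375  -0.02855289  1.82707438  0.02156382  0.79136591
 -1.58293675] [[371.64829954431775, 0.0, 324.81095070756055], [0.0, 371.64829954431775, 243.64701345921748], [0.0, 0.0, 1.0]]
post [325.07028206 240.33366053]
cap [549.6144007  259.20027797]
```

View pics/w1.png

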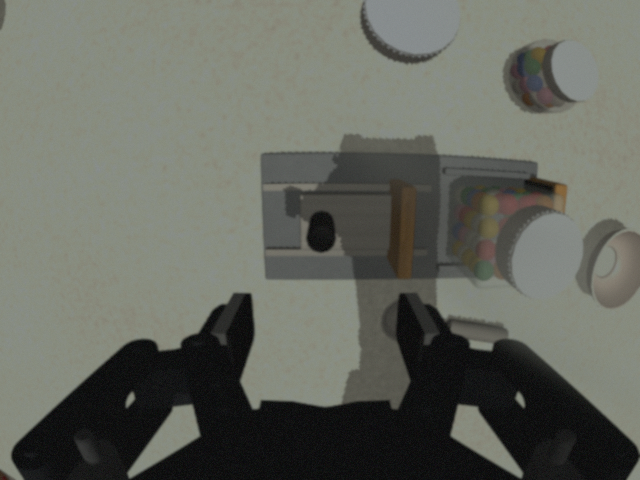

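The wrist view shows the post top at ~(321,238) against a predicted (325,240), about 2 mm off, so it is confirmed. The cap is near (547,251). I descend around the post and grip.

send_rows(
  series=[
    {"ax": 0, "ay": 0, "az": 0, "dx": 0, "dy": -0.2, "dz": 4, "hand": 0.3},
    {"ax": 0, "ay": 0, "az": 0, "dx": 0, "dy": -0.2, "dz": 8, "hand": 0.3},
    {"ax": 0, "ay": 0, "az": 0, "dx": 0, "dy": -0.2, "dz": 12, "hand": 0.3},
    {"ax": 0, "ay": 0, "az": 0, "dx": 0, "dy": -0.2, "dz": 15, "hand": 0.3},
    {"ax": 0, "ay": 0, "az": 0, "dx": 0, "dy": -0.2, "dz": 15.3, "hand": 0.3},
    {"ax": 0, "ay": 0, "az": 0, "dx": 0, "dy": -0.2, "dz": 15.3, "hand": 0.45},
    {"ax": 0, "ay": 0, "az": 0, "dx": 0, "dy": -0.2, "dz": 15.3, "hand": 0.6},
    {"ax": 0, "ay": 0, "az": 0, "dx": 0, "dy": -0.2, "dz": 15.3, "hand": 0.8},
    {"ax": 0, "ay": 0, "az": 0, "dx": 0, "dy": -0.2, "dz": 15.3, "hand": 0.8},
    {"ax": 0, "ay": 0, "az": 0, "dx": 0, "dy": -0.2, "dz": 15.3, "hand": 0.8},
  ],
)

```text
clock: 3.15
eef_pos: [531.8, 153.7, 50.5]
tool_rot: [-3.141, -0.004, 0.336]
force: [-0.2, 0.8, 5.3]
width: 20.7
gripper_force: 58.3
```

send_rows(
  series=[
    {"ax": 0, "ay": 0, "az": 0, "dx": 0, "dy": 0.5, "dz": 0, "hand": 0.8},
    {"ax": 0, "ay": 0, "az": 0, "dx": 0, "dy": 1.0, "dz": 0, "hand": 0.8},
    {"ax": 0, "ay": 0, "az": 0, "dx": 0, "dy": 1.5, "dz": 0, "hand": 0.8},
    {"ax": 0, "ay": 0, "az": 0, "dx": 0, "dy": 2.0, "dz": 0, "hand": 0.8},
    {"ax": 0, "ay": 0, "az": 0, "dx": 0, "dy": 2.5, "dz": 0, "hand": 0.8},
    {"ax": 0, "ay": 0, "az": 0, "dx": 0, "dy": 3.0, "dz": 0, "hand": 0.8},
    {"ax": 0, "ay": 0, "az": 0, "dx": 0, "dy": 3.5, "dz": 0, "hand": 0.8},
    {"ax": 0, "ay": 0, "az": 0, "dx": 0, "dy": 3.5, "dz": 0, "hand": 0.8},
  ],
)

```text
clock: 3.95
eef_pos: [543.0, 121.9, 50.5]
tool_rot: [-3.14, -0.004, 0.337]
force: [-1.1, 2.1, 5.6]
width: 21.1
gripper_force: 58.5
```

send_rows(
  series=[
    {"ax": 0, "ay": 0, "az": 0, "dx": 0, "dy": 0.2, "dz": 0, "hand": 0.8},
    {"ax": 0, "ay": 0, "az": 0, "dx": 0, "dy": 0.4, "dz": 0, "hand": 0.8},
    {"ax": 0, "ay": 0, "az": 0, "dx": 0, "dy": 0.6, "dz": 0, "hand": 0.8},
    {"ax": 0, "ay": 0, "az": 0, "dx": 0, "dy": 0.8, "dz": 0, "hand": 0.8},
  ],
)

```text
clock: 4.35
eef_pos: [545.2, 115.5, 50.5]
tool_rot: [-3.139, -0.004, 0.338]
force: [-2.2, 5.9, 5.4]
width: 20.5
gripper_force: 58.6
```

send_rows(
  series=[
    {"ax": 0, "ay": 0, "az": 0, "dx": 0, "dy": 0.2, "dz": 0, "hand": 0.8},
    {"ax": 0, "ay": 0, "az": 0, "dx": 0, "dy": 0.4, "dz": 0, "hand": 0.8},
    {"ax": 0, "ay": 0, "az": 0, "dx": 0, "dy": 0.4, "dz": 0, "hand": 0.8},
  ],
)

```text
clock: 4.65
eef_pos: [546.4, 112.1, 50.5]
tool_rot: [-3.138, -0.004, 0.338]
force: [-2.7, 6.1, 5.9]
width: 20.5
gripper_force: 58.7
```

send_rows(
  series=[
    {"ax": 0, "ay": 0, "az": 0, "dx": 0, "dy": 0.2, "dz": 0, "hand": 0.8},
    {"ax": 0, "ay": 0, "az": 0, "dx": 0, "dy": 0.3, "dz": 0, "hand": 0.8},
    {"ax": 0, "ay": 0, "az": 0, "dx": 0, "dy": 0.3, "dz": 0, "hand": 0.8},
  ],
)

```text
clock: 4.95
eef_pos: [547.2, 109.9, 50.5]
tool_rot: [-3.138, -0.004, 0.338]
force: [-3.1, 7.0, 5.8]
width: 20.9
gripper_force: 58.8
```

send_rows(
  series=[
    {"ax": 0, "ay": 0, "az": 0, "dx": 0, "dy": 0.2, "dz": 0, "hand": 0.8},
    {"ax": 0, "ay": 0, "az": 0, "dx": 0, "dy": 0.4, "dz": 0, "hand": 0.8},
    {"ax": 0, "ay": 0, "az": 0, "dx": 0, "dy": 0.4, "dz": 0, "hand": 0.8},
  ],
)

```text
clock: 5.25
eef_pos: [547.9, 107.8, 50.5]
tool_rot: [-3.136, -0.003, 0.339]
force: [-5.2, 9.9, 7.1]
width: 20.5
gripper_force: 59.1
```

send_rows(
  series=[
    {"ax": 0, "ay": 0, "az": 0, "dx": 0, "dy": 0.2, "dz": 0, "hand": 0.8},
    {"ax": 0, "ay": 0, "az": 0, "dx": 0, "dy": 0.3, "dz": 0, "hand": 0.8},
    {"ax": 0, "ay": 0, "az": 0, "dx": 0, "dy": 0.3, "dz": 0, "hand": 0.8},
  ],
)

```text
clock: 5.55
eef_pos: [547.9, 107.8, 50.5]
tool_rot: [-3.133, -0.003, 0.341]
force: [-6.9, 16.4, 7.9]
width: 20.8
gripper_force: 59.8
```

The jaw has stalled at 48.6 mm of travel with about 18 N, which matches the expected tight position. I unload slightly, release, rise and verify by camera.

send_rows(
  series=[
    {"ax": 0, "ay": 0, "az": 0, "dx": 0, "dy": 0.1, "dz": 0, "hand": 0.8},
    {"ax": 0, "ay": 0, "az": 0, "dx": 0, "dy": 0.1, "dz": 0, "hand": 0.8},
    {"ax": 0, "ay": 0, "az": 0, "dx": 0, "dy": -0.4, "dz": 0, "hand": 0.8},
    {"ax": 0, "ay": 0, "az": 0, "dx": 0, "dy": -0.4, "dz": 0, "hand": 0.6},
    {"ax": 0, "ay": 0, "az": 0, "dx": 0, "dy": -0.4, "dz": 0, "hand": 0.4},
    {"ax": 0, "ay": 0, "az": 0, "dx": 0, "dy": -0.4, "dz": 0, "hand": 0.3},
    {"ax": 0, "ay": 0, "az": 0, "dx": 0, "dy": -0.4, "dz": 0, "hand": 0.3},
  ],
)

```text
clock: 6.25
eef_pos: [548.4, 102.0, 48.5]
tool_rot: [3.141, -0.0, 0.335]
force: [0.5, 0.4, -0.6]
width: 59.6
gripper_force: 0.0
```

Run:
```python
from cell import *
from h import *
s=read_state();print(s["eef_pos"],s["tool_rot"],s["qpos"],s["force"],s["width"])
```

```text
[548.40630694 101.99514408  48.49754123] [ 3.14081290e+00 -3.54039926e-04  3.34551759e-01] [-0.21195664  0.76267586 -0.03514128  1.91526386  0.05590533  0.46415884
 -1.52360348] [ 0.49722525  0.37474955 -0.59483258] 59.55393437740815
```

send_rows(
  series=[
    {"ax": 0, "ay": 0, "az": 0, "dx": 0, "dy": 0, "dz": -5, "hand": 0.3},
    {"ax": 0, "ay": 0, "az": 0, "dx": 0, "dy": 0, "dz": -10, "hand": 0.1},
    {"ax": 0, "ay": 0, "az": 0, "dx": 0, "dy": 0, "dz": -15, "hand": 0},
    {"ax": 0, "ay": 0, "az": 0, "dx": 0, "dy": 0, "dz": -18, "hand": 0},
    {"ax": 0, "ay": 0, "az": 0, "dx": 0, "dy": 0, "dz": -18, "hand": 0},
    {"ax": 0, "ay": 0, "az": 0, "dx": 0, "dy": 0, "dz": -18, "hand": 0},
  ],
)

```text
clock: 6.85
eef_pos: [548.1, 102.5, 228.7]
tool_rot: [3.141, -0.001, 0.335]
force: [0.6, -1.0, 1.0]
width: 85.3
gripper_force: 0.0
```

Run:
```python
from cell import *
from h import *
import pickle
o=np.zeros((560,800,3),np.uint8)
for i,(n,(x,y,w,h)) in enumerate(dict(scene=(250,190,190,130),side=(230,200,160,240),wrist=(0,0,640,480)).items()):
    d=get_image(n);pickle.dump(d,open(n+"2.pkl","wb"));c=d["pixels"][y:y+h,x:x+w]
    if i==0:o[:260,:380]=cv2.resize(c,(380,260),interpolation=3)
    if i==1:o[:560,400:773]=cv2.resize(c,(373,560),interpolation=3)
    if i==2:o[270:555,:380]=cv2.resize(c,(380,285))
cv2.imwrite("pics/c2.png",o[:,:,::-1]);s=read_state();print(s["eef_pos"],s["tool_rot"])
```

```text
[546.88791259 102.48904123 226.66210697] [-3.14133419  0.00342031  0.3355121 ]
```

View pics/c2.png

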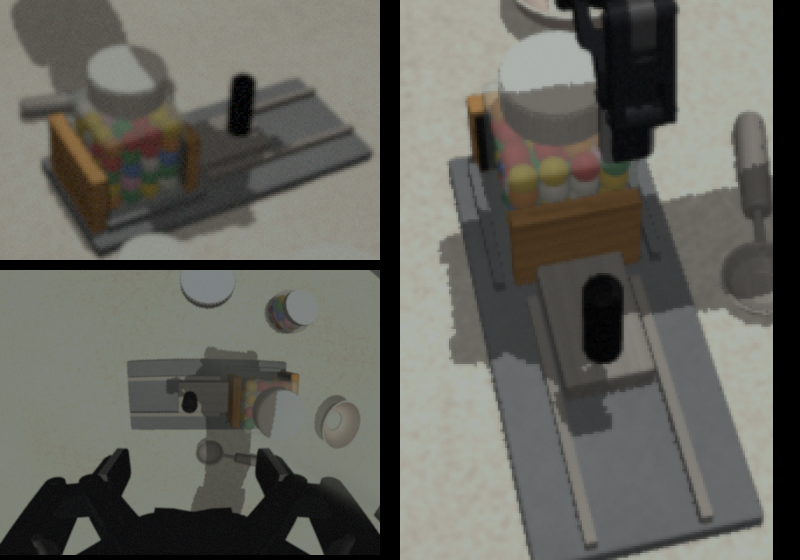

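Clamped: in the side crop the jaw is against the jar, the jar is at the cheek, and the post has moved in. In the scene crop the cap is at ~(314,222). I move above the cap and check from the wrist.

send_rows(
  series=[
    {"ax": 0, "ay": 0, "az": 0, "dx": 0.1, "dy": 4, "dz": 0, "hand": 0},
    {"ax": 0, "ay": 0, "az": 0, "dx": 0.1, "dy": 8, "dz": 0.5, "hand": 0},
    {"ax": 0, "ay": 0, "az": 0, "dx": 0.1, "dy": 10.4, "dz": 1, "hand": 0},
    {"ax": 0, "ay": 0, "az": 0, "dx": 0.1, "dy": 10.4, "dz": 1, "hand": 0},
    {"ax": 0, "ay": 0, "az": 0, "dx": 0.1, "dy": 10.4, "dz": 1, "hand": 0},
  ],
)

```text
clock: 7.5
eef_pos: [582.4, 4.8, 216.7]
tool_rot: [-3.14, 0.003, 0.335]
force: [-0.6, 0.7, -0.4]
width: 85.5
gripper_force: 0.0
```

Run:
```python
from cell import *
from h import *
import pickle
d=get_image("wrist");pickle.dump(d,open("wrist3.pkl","wb"));im=d["pixels"].copy()
s=read_state();print(s["eef_pos"],s["tool_rot"],s["qpos"])
K=d["mtx"];f=K[0,0]
def proj(X):
    c=d["R"]@np.array(X)+d["t"];r=np.hypot(c[0],c[1]);return c[:2]/r*np.arctan2(r,c[2])*f+K[:2,2]
# predicted top and lower rim outline, assumed centre
for z,col in((134,(255,0,0)),(108,(0,0,255))):
    p=np.array([proj((584+31*np.cos(a),4+31*np.sin(a),z)) for a in np.linspace(0,6.28,60)])
    cv2.polylines(im,[np.round(p).astype(int)],True,col,1)
    print(z,p.min(0),p.max(0))
print((-d["R"].T@d["t"]).round())
cv2.imwrite("pics/w3.png",im[:,:,::-1])
```

```text
[582.43466748   6.07199911 217.1765524 ] [-3.13996400e+00  1.96884424e-03  3.36433950e-01] [-0.02686058  0.54710162 -0.04801551  1.72459987  0.03122378  0.8729745
 -1.32236371]
134 [277.95574139 202.2063692 ] [375.65376842 295.79076048]
108 [282.4905878  195.91981716] [370.85948809 281.24903809]
[648.  27. 358.]
```

View pics/w3.png

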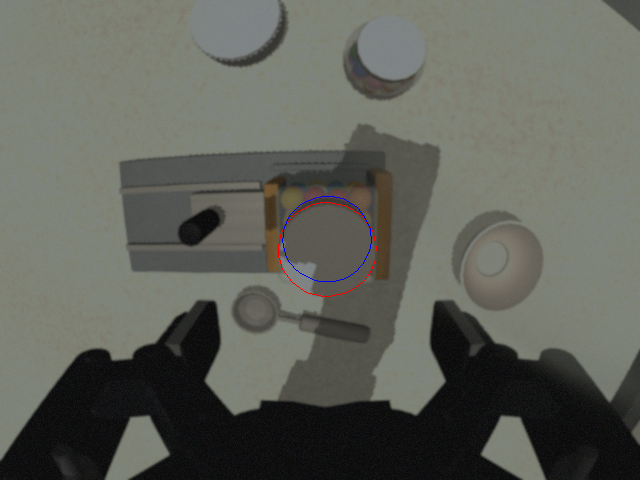

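The cap outline agrees with the prediction (centre ~(327,249)), so it is near (584,4). I descend and grip it.

send_rows(
  series=[
    {"ax": 0, "ay": 0, "az": 0, "dx": 0, "dy": 0, "dz": 4, "hand": 0},
    {"ax": 0, "ay": 0, "az": 0, "dx": 0, "dy": 0, "dz": 8, "hand": 0},
    {"ax": 0, "ay": 0, "az": 0, "dx": 0, "dy": 0, "dz": 11, "hand": 0},
    {"ax": 0, "ay": 0, "az": 0, "dx": 0, "dy": 0, "dz": 12, "hand": 0},
    {"ax": 0, "ay": 0, "az": 0, "dx": 0, "dy": 0, "dz": 12, "hand": 0},
    {"ax": 0, "ay": 0, "az": 0, "dx": 0, "dy": 0, "dz": 12, "hand": 0},
  ],
)

```text
clock: 8.15
eef_pos: [584.2, 5.9, 99.5]
tool_rot: [3.141, -0.002, 0.337]
force: [-0.3, 0.6, 0.6]
width: 85.3
gripper_force: 0.0
```

send_rows(
  series=[
    {"ax": 0, "ay": 0, "az": 0, "dx": 0, "dy": 0, "dz": 0, "hand": 0.15},
    {"ax": 0, "ay": 0, "az": 0, "dx": 0, "dy": 0, "dz": 0, "hand": 0.25},
    {"ax": 0, "ay": 0, "az": 0, "dx": 0, "dy": 0, "dz": 0, "hand": 0.35},
    {"ax": 0, "ay": 0, "az": 0, "dx": 0, "dy": 0, "dz": 0, "hand": 0.6},
    {"ax": 0, "ay": 0, "az": 0, "dx": 0, "dy": 0, "dz": 0, "hand": 0.6},
    {"ax": 0, "ay": 0, "az": 0, "dx": 0, "dy": 0, "dz": 0, "hand": 0.6},
  ],
)

```text
clock: 8.75
eef_pos: [584.5, 4.7, 100.2]
tool_rot: [3.14, -0.003, 0.335]
force: [-0.4, -0.6, 6.0]
width: 60.6
gripper_force: 63.7
```

Gripped: width 60.6 and 64 N. Now I twist anticlockwise.

send_rows(
  series=[
    {"ax": 0, "ay": 0, "az": -0.08, "dx": 0, "dy": 0, "dz": 0, "hand": 0.6},
    {"ax": 0, "ay": 0, "az": -0.16, "dx": 0, "dy": 0, "dz": 0, "hand": 0.6},
    {"ax": 0, "ay": 0, "az": -0.24, "dx": 0, "dy": 0, "dz": 0, "hand": 0.6},
    {"ax": 0, "ay": 0, "az": -0.32, "dx": 0, "dy": 0, "dz": 0, "hand": 0.6},
    {"ax": 0, "ay": 0, "az": -0.4, "dx": 0, "dy": 0, "dz": 0, "hand": 0.6},
    {"ax": 0, "ay": 0, "az": -0.48, "dx": 0, "dy": 0, "dz": 0, "hand": 0.6},
    {"ax": 0, "ay": 0, "az": -0.56, "dx": 0, "dy": 0, "dz": 0, "hand": 0.6},
    {"ax": 0, "ay": 0, "az": -0.6, "dx": 0, "dy": 0, "dz": 0, "hand": 0.6},
    {"ax": 0, "ay": 0, "az": -0.6, "dx": 0, "dy": 0, "dz": 0, "hand": 0.6},
  ],
)

```text
clock: 9.65
eef_pos: [583.8, 5.2, 100.2]
tool_rot: [3.14, -0.002, 0.935]
force: [-2.5, 1.4, 8.8]
width: 61.0
gripper_force: 63.9
```

```bash
python3 -c "
from cell import *
s=read_state();print(s['torque'],s['force'],s['tool_rot'],s['eef_pos'],s['width'])"
```

```text
[ 0.0686829   0.32448787 -0.21492542] [-2.53412134  1.43550842  8.78356639] [ 3.14023064e+00 -1.57337947e-03  9.35457802e-01] [583.81391896   5.23931618 100.20130072] 61.024587144922755
```

send_rows(
  series=[
    {"ax": 0, "ay": 0, "az": -0.08, "dx": 0, "dy": 0, "dz": 0, "hand": 0.6},
    {"ax": 0, "ay": 0, "az": -0.16, "dx": 0, "dy": 0, "dz": 0, "hand": 0.6},
    {"ax": 0, "ay": 0, "az": -0.24, "dx": 0, "dy": 0, "dz": 0, "hand": 0.6},
    {"ax": 0, "ay": 0, "az": -0.32, "dx": 0, "dy": 0, "dz": 0, "hand": 0.6},
    {"ax": 0, "ay": 0, "az": -0.4, "dx": 0, "dy": 0, "dz": 0, "hand": 0.6},
    {"ax": 0, "ay": 0, "az": -0.48, "dx": 0, "dy": 0, "dz": 0, "hand": 0.6},
    {"ax": 0, "ay": 0, "az": -0.56, "dx": 0, "dy": 0, "dz": 0, "hand": 0.6},
    {"ax": 0, "ay": 0, "az": -0.62, "dx": 0, "dy": 0, "dz": 0, "hand": 0.6},
    {"ax": 0, "ay": 0, "az": -0.62, "dx": 0, "dy": 0, "dz": 0, "hand": 0.6},
    {"ax": 0, "ay": 0, "az": -0.62, "dx": 0, "dy": 0, "dz": 0, "hand": 0.6},
  ],
)

```text
clock: 10.65
eef_pos: [582.8, 5.7, 100.2]
tool_rot: [3.141, -0.0, 1.555]
force: [-5.5, 0.6, 10.3]
width: 60.7
gripper_force: 64.1
```

```bash
python3 -c "
from cell import *
s=read_state();print(s['torque'],s['force'],s['tool_rot'],s['eef_pos'],s['width'])"
```

```text
[ 0.27337877  0.85349187 -0.09975921] [-5.51658223  0.61680272 10.28727816] [ 3.14146292e+00 -1.94542318e-04  1.55528180e+00] [582.76755346   5.69239999 100.21375526] 60.68578110683128
```

Turned by 1.22 rad. I lift a little to test.

send_rows(
  series=[
    {"ax": 0, "ay": 0, "az": 0, "dx": 0, "dy": 0, "dz": -0.2, "hand": 0.6},
    {"ax": 0, "ay": 0, "az": 0, "dx": 0, "dy": 0, "dz": -0.4, "hand": 0.6},
    {"ax": 0, "ay": 0, "az": 0, "dx": 0, "dy": 0, "dz": -0.6, "hand": 0.6},
    {"ax": 0, "ay": 0, "az": 0, "dx": 0, "dy": 0, "dz": -0.6, "hand": 0.6},
  ],
)

```text
clock: 11.05
eef_pos: [583.8, 4.8, 104.8]
tool_rot: [3.14, 0.0, 1.556]
force: [-1.4, 1.6, 0.1]
width: 60.9
gripper_force: 65.8
```

It is free, with no load. I lift the remaining ~38 mm.

send_rows(
  series=[
    {"ax": 0, "ay": 0, "az": 0, "dx": 0, "dy": 0, "dz": -0.5, "hand": 0.6},
    {"ax": 0, "ay": 0, "az": 0, "dx": 0, "dy": 0, "dz": -1, "hand": 0.6},
    {"ax": 0, "ay": 0, "az": 0, "dx": 0, "dy": 0, "dz": -1.5, "hand": 0.6},
    {"ax": 0, "ay": 0, "az": 0, "dx": 0, "dy": 0, "dz": -2, "hand": 0.6},
    {"ax": 0, "ay": 0, "az": 0, "dx": 0, "dy": 0, "dz": -2.5, "hand": 0.6},
    {"ax": 0, "ay": 0, "az": 0, "dx": 0, "dy": 0, "dz": -3, "hand": 0.6},
    {"ax": 0, "ay": 0, "az": 0, "dx": 0, "dy": 0, "dz": -3.5, "hand": 0.6},
    {"ax": 0, "ay": 0, "az": 0, "dx": 0, "dy": 0, "dz": -3.8, "hand": 0.6},
    {"ax": 0, "ay": 0, "az": 0, "dx": 0, "dy": 0, "dz": -3.8, "hand": 0.6},
    {"ax": 0, "ay": 0, "az": 0, "dx": 0, "dy": 0, "dz": -3.8, "hand": 0.6},
  ],
)

```text
clock: 12.05
eef_pos: [583.1, 5.0, 142.3]
tool_rot: [-3.142, 0.0, 1.556]
force: [-0.7, -0.5, -1.4]
width: 61.2
gripper_force: 65.8
```

Run:
```python
from cell import *
from h import *
o=np.zeros((560,800,3),np.uint8)
for i,(n,(x,y,w,h)) in enumerate(dict(scene=(250,170,190,150),side=(210,160,180,270)).items()):
    c=get_image(n)["pixels"][y:y+h,x:x+w]
    if i==0:o[:332,:420]=cv2.resize(c,(420,332),interpolation=3)
    else:o[:555,425:795]=cv2.resize(c,(370,555),interpolation=3)
cv2.imwrite("pics/c4.png",o[:,:,::-1]);s=read_state();print(s["eef_pos"],s["tool_rot"],s["force"],s["width"],s["gripper_force"])
```

```text
[583.04220001   5.06314309 142.09924956] [-3.14117556e+00  3.60305684e-05  1.55579351e+00] [ 0.60115741  0.54207886 -0.02463326] 60.91073388712613 65.82223232835531
```

View pics/c4.png

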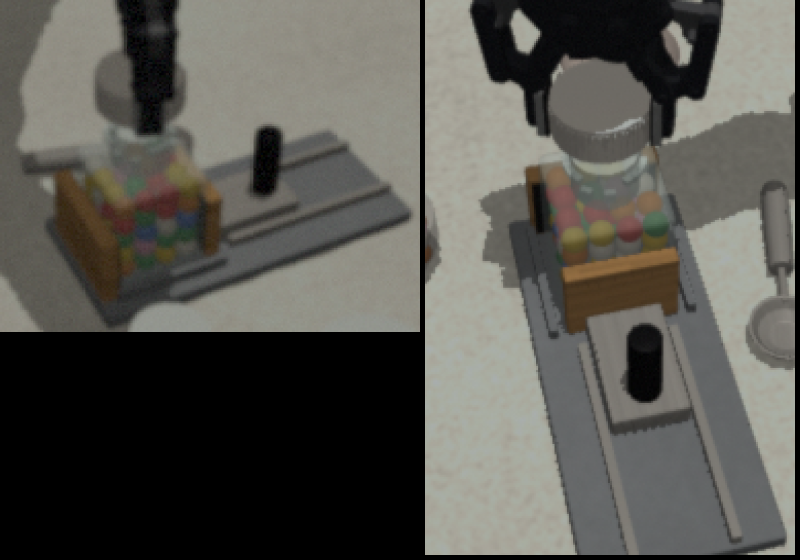

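The cap (side crop ~(600,110)) is held level above the bare neck, with the jar seated and clamped. I hand it in.

```bash
python3 -c "
from cell import *
print(finish_job())"
```

```text
the job is handed in; nothing more can be done
None
```

I handed the job in after about 12 s of robot time. The jar is braced tight, and the cap was turned about 1.22 rad (70°). It is held level over the mouth, its lower edge about 19 mm above the rim. No verdict was returned.

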